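# Wedge up the drip tray to its drain mark

## Robot

A 7-joint arm with a two-finger parallel gripper is mounted at the origin on the work surface. World frame = base frame: x ahead of the robot, y to its left, z up, the work surface at z = 0. Lengths are in mm, angles in rad, forces in N, time in s.
With the tool pointing down it reaches from about 425 to 950 mm from the base axis. Payload 16.7 kg.
Tool frame: the origin (TCP) lies between the finger pads; the fingertips stand 17 mm ahead of it and the grasp point (between the pads) lies 2 mm behind it (arm.finger_overhang is the z of the fingertips in the tool frame, in mm); z points along the fingers, y is the line along which they close (so a half turn about z gives the same grasp; the last joint's range is limited). The gripper opens to 94 mm and grips with 3 to 60 N. Pads are 16 mm wide; open, the fingers measure 119 mm over their backs; the gripper's body (75 mm by 177 mm) begins 78 mm behind the grasp point.
Start: joints at [-1.496, 0.426, 0.074, 1.606, -0.034, 1.111, -0.067], TCP at [149.815, 658.127, 222.467] pointing down, gripper open.
Joint ranges: [-2.85, 2.85], [-0.5, 2.14], [-1.23, 1.37], [0.21, 2.46], [-1.02, 4.16], [0.16, 2.05], [-2.73, 2.73]. Speed limits (rad/s): [1.89, 1.89, 2.39, 2.39, 3.01, 3.01, 3.01].

## Interface

Orientations are given as [roll, pitch, yaw] about the fixed x, y, z axes, in that order (R = Rz(yaw) Ry(pitch) Rx(roll)).
In Python, from bench import arm, capture, calibration gives the robot as it stands.
- The arm moves only by the tool carry_out, never from a script. Its argument "series" is a list of rows, each a list of 4 numbers: the shift along the tool's x, y, z in cm, then the turn about the tool's z in degrees. A call has 1 to 8 rows; each row is the pose to reach, as a shift and turn from the pose commanded when the call began, along the tool's axes at that moment; what a row does not reach only later rows make up. A row lasts 1/10 s, in which the tool goes at most 50 mm and 8.59 degrees, less where a joint would pass 70% of its speed; a pose out of reach is approached as far as the arm can. A call with a gripper value outside its range is refused whole. "grip" is the finger opening in cm, from 0 to 9.4, set as the call begins (left out, the last holds). The fingers move at their own pace and stop on an object; "newtons" is the grip in N (left out, the last holds). Time passes only in rows, so rows that repeat a pose let the fingers close. It gives the time, the measured TCP pose, the force, the opening and the grip force at its end, in the units of the state.
- arm.state(): the state, without advancing time (a new reading comes with each control period).
- capture(name): name is "side" or "top"; returns the picture (420x560x3 uint8, red, green, blue); there is no depth.
- calibration(name): a dict with "fx", "fy", "cx", "cy" (pixels), "cam_to_world" (4x4, takes a point from camera to world coordinates). Camera axes: x right, y up, looking along -z (the intrinsics and any distortion apply to the point x, -y, -z); pixel columns grow to the right and rows downward; lengths in mm; the calibration is good to about 2 mm. A picture is of the moment at which its call begins. calibration takes no time and is no camera call.
- arm.job_done(): hands the job in; it is judged then, once.
The state is a dict: "clock": time; "joints": joint angles; "joint_vel": joint speeds; "joint_efforts": joint torques, N m; "tool_pos": TCP position; "orientation": TCP orientation; "force": force on the tool from outside, world axes, zero at the start; "ft_torque": the same for the moment, N m; "gripper_width": opening from 0.0 (shut) to 1.0 (fully open); "finger_force": force on a finger pad.
Only numpy, scipy, OpenCV 4.12 (cv2) and the standard library are available. Lean on these libraries where they do the work, as an engineer would, in place of code of your own. Each camera call takes 0.05 s, during which the arm holds its last target. There are 200 camera calls.

## Task

Unhook the blue wedge from its peg, set it down flat on the table in front of the drip tray, and slide its thin end under the tray's free edge until the tray's yellow pointer stands level with the red mark, so that the tray drains. Let the wedge alone carry the tray: do not push or lift the tray with the gripper; leave the wedge in place, and leave the orange wedge on its peg and the jars standing where they are.

Things in the scene. Friction and masses are not known exactly. Their poses are not given: they have to be found in the camera images.
- blue_wedge_grip (a point): centre of the blue wedge's upright steel loop, 48 mm above the flat underside; x to the thin tip, y across, z up. Loop 40 mm wide (y), 12 mm thick (x), top 66.5 mm above the underside; window through it along x, 22 mm wide, from 26.5 to 56.5 mm up. Grip the loop from above across its 40 mm. Hangs on a peg, underside 20 mm above the table, balanced below the loop; 0.2 to 0.4 kg
- blue_wedge_tip (a point): underside of the blue wedge at its thin tip, 101 mm ahead (x) of the loop's centre; axes as the loop's. Body 36 mm wide, 142 mm long: top rises 1 in 4 from 4 mm high at the tip to 26.5 mm at 11 mm ahead of the loop; heel behind is 26.5 mm high and ends 41 mm behind the loop. As hung, the tip points under the rack's crossbar. Friction holds it where it is left under the tray
- orange_wedge_grip (a point): same point on the orange wedge (same length and loop, but only 10 mm high: too low for this tray), hanging on the rack's other peg; leave it there
- rack: fixed rack with two pegs; origin on the table midway between the hung loops, x along the pegs towards the crossbar, z up. Pegs at y = +50 and -50 mm, 8 mm thick, axis 72.5 mm up, from x = 42 (crossbar) to -30 mm, the tip turned up to 86.5 mm. Loops hang within 8 mm of x = 0. Crossbar 63 to 103 mm up; legs 104 mm tall at y = +-113. Rack side and which wedge on which peg vary
- peg_a_tip (a point): top of the upturned tip of the peg at y = +50 mm, 86.5 mm above the table: a loop must be raised 11 to 20 mm to slide off over it towards the rack's -x; the wedge must then stay low until its own thin tip is out from under the peg
- peg_b_tip (a point): the same on the peg at y = -50 mm
- frame: fixed frame of the tray; origin on the table under the middle of the tray's free edge (nearer the robot), x under the tray towards its hinge, y along the edge, z up. Rubber rests 10 mm high stand under the edge at y = +92 and -92 mm (22 mm wide); between them the table is clear. A gauge post, 78 mm tall, stands at y = +157 mm
- tray: steel drip tray 190 mm (x) by 220 mm (y), hinged at its far edge; origin at the middle of the free edge, 22 mm above the table, the hinge line 190 mm behind it in x, z up. Level at the start; swings up freely, falls back by its weight (4 to 7 N on a wedge). Under the free edge a round bar, 10 mm thick, underside 12 mm above the table at the start; rim up to 35 mm above the table
- pointer (a point): tip of the yellow pointer on the tray's free edge, at its y = +134 mm end (3 mm thick), half-way up its thickness; 26 mm above the table at the start; it rises as the free edge does
- mark (a point): tip of the red mark on the gauge post, facing the pointer 4 mm away from it, half-way up its 3 mm thickness; its collar is fixed, 6 to 10.5 mm above the pointer at the start
- jar_left_mid (a point): centre of a closed jar, 54 mm across and 75 mm tall (centre 37.5 mm up), standing on the table in front of the tray's +y half
- jar_right_mid (a point): centre of another such jar, standing on the table in front of the tray's -y half
- jar_tray_mid (a point): centre of another such jar, standing in the tray; it rides with the tray as it tilts
Things that resemble listed ones, but are neither listed nor needed, are in the scene too. What is shaped like the part that bears jar_left_mid but green is not meant.

How it is judged (in metres and radians):
On the way, in this order (a step that is already met when the one before it is completed fails the run):
1. the blue wedge is off the rack and stands flat on the table in front of the tray, the tray still down (height (world z) of blue_wedge_grip below 0.053 m and angle between blue_wedge_grip's own z axis and vertical below 0.12 rad and x of blue_wedge_grip in the frame of frame between -0.25 and -0.055 m and z of pointer in the frame of frame below 0.0285 m).
2. the wedge has raised the pointer to the mark (z of pointer in the frame of mark between -0.0025 and 0.0025 m and contact force between tray and blue_wedge above 0.5 N), for 0.2 s.
At the end, for the whole second after the job is handed in: The tray rests on the blue wedge, which lies flat on the table, with the pointer within 2.5 mm of the mark's height; wedge and tray are at rest and released; the orange wedge hangs within 20 mm of where it was, and the jars stand upright within 25 mm (the one in the tray 30 mm) of where they were (all of step 2 and height (world z) of blue_wedge_grip below 0.053 m and angle between blue_wedge_grip's own z axis and vertical below 0.12 rad and linear speed of each of blue_wedge, tray below 0.02 m/s and distance of orange_wedge_grip from where it was at the start of the episode below 0.02 m and distance of each of jar_left_mid, jar_right_mid from where it was at the start of the episode below 0.025 m and distance of jar_tray_mid from where it was at the start of the episode below 0.03 m and angle between each of jar_left_mid, jar_right_mid's own z axis and vertical below 0.2 rad and angle between jar_tray_mid's own z axis and vertical below 0.3 rad); the robot touches nothing.
It fails at once if the gripper pushes or lifts the tray (more than 4 N) (contact force between the arm and tray above 4 N).
It fails at once if the fingers push or lift the tray (more than 4 N) (contact force between the fingers and tray above 4 N).
It fails at once if a jar is knocked over or shoved (more than 40 mm) (angle between any of jar_left_mid, jar_right_mid, jar_tray_mid's own z axis and vertical above 0.5 rad or distance of any of jar_left_mid, jar_right_mid, jar_tray_mid from where it was at the start of the episode above 0.04 m).
It fails at once if the orange wedge is taken off or knocked from its peg (distance of orange_wedge_grip from where it was at the start of the episode above 0.04 m).
It also fails if it takes over 56 s, if anything falls off the work surface, if the arm or the gripper's body presses on something with over 40 N, if the wrist force passes 120 N, or if a joint passes its speed limit or range.

## Working session

There is one attempt and no reset: what is moved stays moved. The work goes in short steps, Python scripts to look and compute and a tool call to move; the robot and the scene stay as the last step left them, time stands still between calls to the robot, and variables do not carry over. Pictures are saved under pics/ and viewed, at most 10 in all, crops included, and the job is handed in when it is done.

Besides the shell and the picture viewer there is one more tool, called after "Request:" as name(argument=value, ...) on one line, values as JSON. carry_out: Moves the arm, as the interface text tells. Its arguments: {"type":"object","properties":{"series":{"type":"array","items":{"type":"array","items":{"type":"number"}}},"grip":{"type":"number"},"newtons":{"type":"number"}},"required":["series"]}

```bash
mkdir -p pics; cat > h.py <<'E'
import numpy as np, cv2
from bench import arm, capture, calibration
def ray(c,u,v):
    k=calibration(c); M=np.array(k["cam_to_world"])
    d=np.array([(u-k["cx"])/k["fx"],-(v-k["cy"])/k["fy"],-1.])
    if "dist" in k: pass
    return M[:3,3],M[:3,:3]@d
def on(c,u,v,z):
    o,d=ray(c,u,v); return o+d*(z-o[2])/d[2]
def tri(a,b):
    o1,d1=ray("side",*a);o2,d2=ray("top",*b)
    A=np.stack([d1,-d2],1);s=np.linalg.lstsq(A,o2-o1,rcond=None)[0]
    p,q=o1+d1*s[0],o2+d2*s[1];return (p+q)/2,np.linalg.norm(p-q)
def proj(c,P):
    k=calibration(c);p=np.linalg.inv(np.array(k["cam_to_world"]))@np.append(P,1)
    return k["cx"]+k["fx"]*p[0]/-p[2],k["cy"]+k["fy"]*p[1]/p[2]
E
python3 - <<'E'
from h import *
for c in("side","top"):
    im=capture(c); cv2.imwrite(f"pics/{c}0.png",im[:,:,::-1]); print(c,calibration(c))
print(arm.state())
E
```

```text
side {'fx': 420.111004101668, 'fy': 420.111004101668, 'cx': 280.05171020864316, 'cy': 206.0013691058035, 'cam_to_world': array([[ 9.67601679e-01,  1.75565551e-01, -1.81448967e-01,
         4.36886231e+02],
       [-2.51921561e-01,  6.23495624e-01, -7.40127512e-01,
        -6.38141078e+02],
       [-1.68082579e-02,  7.61859530e-01,  6.47524161e-01,
         6.22182509e+02],
       [ 0.00000000e+00,  0.00000000e+00,  0.00000000e+00,
         1.00000000e+00]])}
top {'fx': 380.47365716442926, 'fy': 380.47365716442926, 'cx': 282.6390677930049, 'cy': 211.5001557784652, 'cam_to_world': array([[ 2.41992252e-02,  9.88117677e-01, -1.51782260e-01,
         4.63826114e+02],
       [-9.99682919e-01,  2.28608984e-02, -1.05565319e-02,
        -1.94512792e+01],
       [-6.96121692e-03,  1.51989592e-01,  9.88357580e-01,
         9.55019805e+02],
       [ 0.00000000e+00,  0.00000000e+00,  0.00000000e+00,
         1.00000000e+00]])}
{'clock': 0.1, 'joints': array([-1.4965195 ,  0.42666427,  0.07384679,  1.6065415 , -0.03409251,
        1.11078258, -0.06708315]), 'joint_vel': array([-0.00130318, -0.00156572, -0.00110093, -0.00211296,  0.00025057,
       -0.00167316,  0.00080056]), 'joint_efforts': array([ 9.15998040e-03, -9.37461019e+01,  3.67741831e+00, -4.55036044e+01,
       -4.84286004e-02,  1.68100325e-02, -2.91532558e-06]), 'tool_pos': array([149.7333662 , 657.80152804, 221.84956113]), 'orientation': array([-3.14045904e+00,  8.35687278e-05,  2.91781012e+00]), 'force': array([-0.2767674 ,  0.12206783, -0.21820772]), 'ft_torque': array([-0.02399387,  0.0075278 , -0.004332  ]), 'finger_force': 0.0, 'gripper_width': 1.0014652455951665}
```

View pics/side0.png

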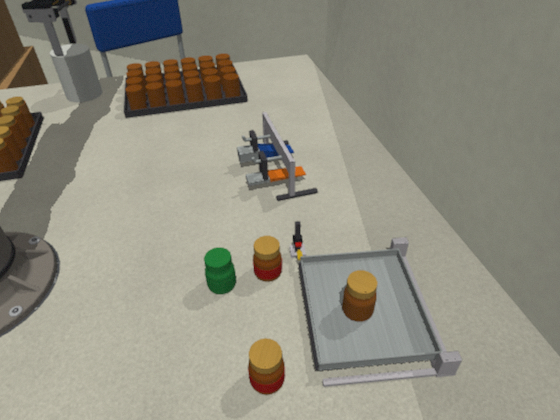

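View pics/top0.png

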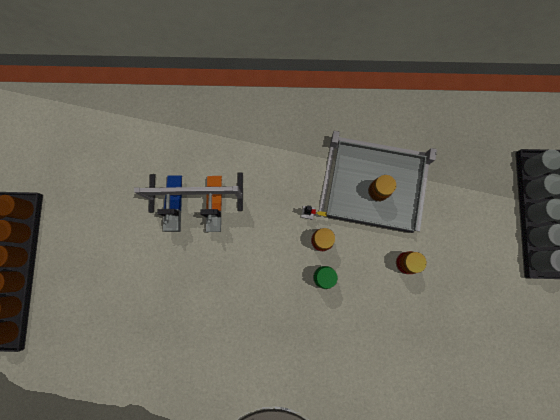

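The side view shows the rack at about (275,160), with the blue wedge on the far peg and the orange wedge on the near one. The tray is at about (370,305), with the pointer and mark near (298,250). In the top view the blue wedge is at about (172,200), the tray centre at (378,185), and the front jars at (322,239) and (411,262). The green jar at (325,277) is a distractor.

```bash
python3 - <<'E'
import cv2,numpy as np
t=cv2.imread("pics/top0.png");s=cv2.imread("pics/side0.png")
r=lambda i,x,y,w,h,f:cv2.resize(i[y:y+h,x:x+w],None,fx=f,fy=f,interpolation=cv2.INTER_CUBIC)
a=r(t,130,165,120,75,3.3333); b=r(s,225,105,100,75,4)[:250]; b=r(s,225,110,120,100,3.3333)
c=r(t,300,125,140,110,2.857); d=r(s,285,215,60,45,6.6667)[:266]
o=np.zeros((600,800,3),np.uint8)
for i,(x,y) in((a,(0,0)),(b,(400,0)),(c,(0,270)),(d,(400,334))):
    i=i[:600-y,:800-x]; o[y:y+i.shape[0],x:x+i.shape[1]]=i
cv2.imwrite("pics/z.png",o)
E
```

```text
(no output)
```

View pics/z.png

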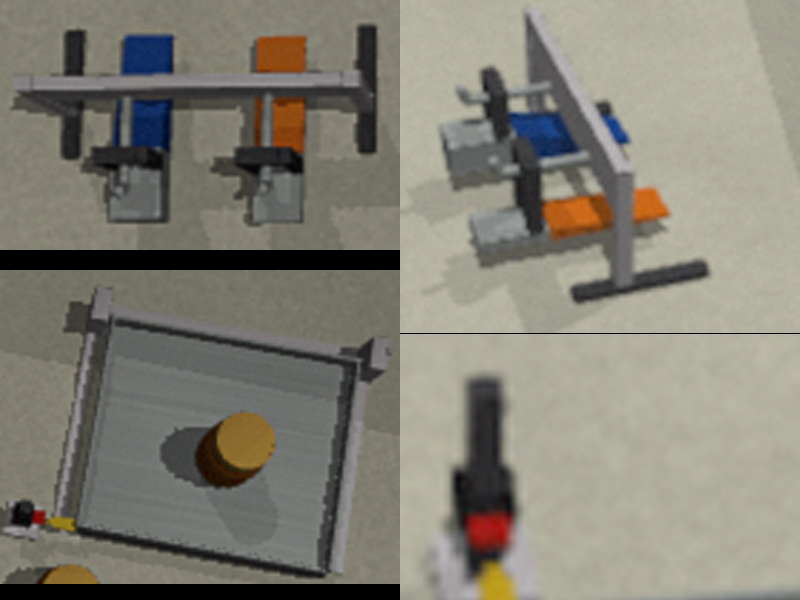

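```bash
python3 - <<'E'
from h import *
A=lambda x,y:(130+x/3.3333,165+y/3.3333)
B=lambda x,y:(225+x/3.3333,110+y/3.3333)
C=lambda x,y:(300+x/2.857,125+(y-270)/2.857)
np.set_printoptions(precision=1,suppress=True)
f=lambda n,p,z:print(n,on("top",*p,z))
f("bar L",A(15,77),103);f("bar R",A(358,76),103)
f("loop L",A(97,148),86.5);f("loop R",A(162,150),86.5)
f("oloop L",A(236,149),86.5);f("oloop R",A(303,151),86.5)
f("pegtipB",A(122,183),86.5);f("pegtipO",A(264,181),86.5)
f("tipL",A(125,37),24);f("tipR",A(173,36),24);f("heelL",A(110,220),40);f("heelR",A(161,221),46.5)
# side checks
print("side loop top L,R", on("side",*B(487,70) if 0 else B(87,70),86.5), on("side",*B(104,78),86.5))
print("tri tip blue", tri(B(226,135),A(173,36)))
for n,p,z in(("nl",C(78,527),35),("nr",C(325,575),35),("fl",C(112,315),35),("fr",C(358,360),35),("ptr",C(50,522),26)):f(n,p,z)
s=capture("side");t=capture("top")
def cen(im,lo,hi,box):
    h=cv2.cvtColor(im,cv2.COLOR_RGB2HSV);m=cv2.inRange(h,lo,hi);x,y,w,g=box
    k=np.zeros_like(m);k[y:y+g,x:x+w]=m[y:y+g,x:x+w];v,u=np.nonzero(k);return u.mean(),v.mean(),len(u),u.min(),u.max(),v.min(),v.max()
Y=((20,120,80),(33,255,255));R=((0,160,60),(6,255,255))
for n,c in(("Y",Y),("R",R)):
    a=cen(s,*c,(285,225,25,40));b=cen(t,*c,(300,200,30,25));print(n,a,b,tri(a[:2],b[:2]))
J=((8,140,120),(30,255,255))
for n,b in(("JL",(305,222,35,30)),("JR",(392,245,40,35)),("JT",(365,170,35,30))):
    a=cen(t,*J,b);f(n,a[:2],75 if n!="JT" else 97)
E
```

```text
bar L [641.1 330.7 103. ]
bar R [647.2  94.5 103. ]
loop L [595.5 276.1  86.5]
loop R [595.1 230.8  86.5]
oloop L [597.  179.3  86.5]
oloop R [596.7 132.7  86.5]
pegtipB [571.4 257.   86.5]
pegtipO [575.1 158.7  86.5]
tipL [690.2 282.4  24. ]
tipR [691.8 246.2  24. ]
heelL [549.9 278.6  40. ]
heelR [549.5 239.6  46.5]
side loop top L,R [590.2 273.8  86.5] [600.1 258.8  86.5]
tri tip blue (array([690.5, 244.7,  29.1]), np.float64(0.14055869196741447))
nl [ 599.1 -118.8   35. ]
nr [ 562.9 -328.2   35. ]
fl [ 788.4 -147.5   35. ]
fr [ 752.2 -362.2   35. ]
ptr [604.2 -95.6  26. ]
Y (np.float64(298.6341463414634), np.float64(253.65853658536585), 41, np.int64(297), np.int64(301), np.int64(249), np.int64(259)) (np.float64(321.2307692307692), np.float64(213.15384615384616), 39, np.int64(316), np.int64(326), np.int64(211), np.int64(216)) (array([ 603.5, -104.6,   26.7]), np.float64(1.940487779528829))
R (np.float64(297.7741935483871), np.float64(243.83870967741936), 31, np.int64(295), np.int64(301), np.int64(241), np.int64(247)) (np.float64(313.22222222222223), np.float64(211.27777777777777), 18, np.int64(311), np.int64(315), np.int64(209), np.int64(213)) (array([607.2, -84.5,  32.7]), np.float64(1.0840314240612556))
JL [ 539.7 -108.2   75. ]
JR [ 489.3 -317.2   75. ]
JT [ 664.7 -245.7   97. ]
```

Request:
carry_out(series=[[-51.8, -29.2, 3, -14.5], [-51.8, -29.2, 3, -14.5], [-51.8, -29.2, 3, -14.5], [-51.8, -29.2, 3, -14.5], [-51.8, -29.2, 3, -14.5], [-51.8, -29.2, 3, -14.5], [-51.8, -29.2, 3, -14.5], [-51.8, -29.2, 3, -14.5]], grip=8, newtons=30)

```text
clock: 1.0
tool_pos: [446.8, 388.0, 202.4]
orientation: [3.141, 0.0, -3.112]
force: [1.5, -0.1, -0.2]
gripper_width: 0.85
finger_force: 0.0
```

Request:
carry_out(series=[[-12.5, -12, 1, 0], [-12.5, -12, 1, 0], [-12.5, -12, 1, 0], [-12.5, -12, 1, 0], [-12.5, -12, 1, 0], [-12.5, -12, 1, 0], [-12.5, -12, 1, 0]])

```text
clock: 1.7
tool_pos: [573.1, 274.5, 192.2]
orientation: [3.141, -0.001, -3.111]
force: [-0.3, -0.2, 0.2]
gripper_width: 0.851
finger_force: 0.0
```

```bash
python3 - <<'E'
from h import *
s=capture("side");t=capture("top");st=arm.state()
print(st["tool_pos"],st["orientation"])
cv2.imwrite("pics/s1.png",s[:,:,::-1])
a=cv2.resize(t[140:250,100:300],None,fx=2,fy=2,interpolation=cv2.INTER_CUBIC)
b=cv2.resize(s[60:210,200:350],None,fx=2.67,fy=2.67,interpolation=cv2.INTER_CUBIC)
o=np.zeros((400,800,3),np.uint8);o[:220,:400]=a;o[:400,400:]=b[:400,:400];cv2.imwrite("pics/z1.png",o[:,:,::-1])
E
```

```text
[573.18126893 274.56865596 192.39882903] [ 3.14119845e+00 -2.29531168e-04 -3.11045047e+00]
```

View pics/z1.png

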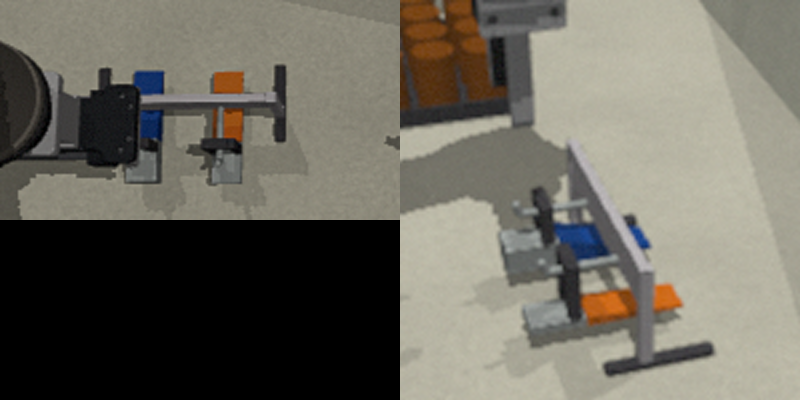

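The view shows the gripper left of the blue loop, with the wedges undisturbed. I'll align it over the loop and descend.

Request:
carry_out(series=[[-1.7, -1.6, 0, 0], [-1.7, -1.6, 0, 0], [-1.7, -1.6, 4, 0], [-1.7, -1.6, 7, 0], [-1.7, -1.6, 9, 0], [-1.7, -1.6, 11, 0], [-1.7, -1.6, 12.4, 0], [-1.7, -1.6, 12.4, 0]])

```text
clock: 2.6
tool_pos: [590.1, 258.0, 66.7]
orientation: [-3.14, -0.003, -3.111]
force: [0.0, 0.2, 0.6]
gripper_width: 0.849
finger_force: 0.0
```

```bash
python3 - <<'E'
from h import *
s=capture("side");t=capture("top");st=arm.state()
print(st["tool_pos"],st["force"])
a=cv2.resize(t[140:250,100:300],None,fx=2,fy=2,interpolation=cv2.INTER_CUBIC)
b=cv2.resize(s[100:200,225:325],None,fx=4,fy=4,interpolation=cv2.INTER_CUBIC)
o=np.zeros((400,800,3),np.uint8);o[:220,:400]=a;o[:400,400:]=b[:400,:400];cv2.imwrite("pics/z2.png",o[:,:,::-1])
E
```

```text
[591.52165482 258.18158458  68.79680813] [-0.89058922 -0.07252572  0.41732967]
```

View pics/z2.png

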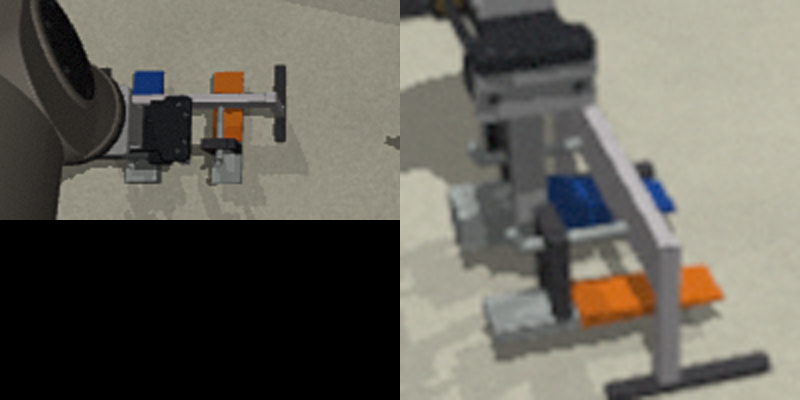

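The fingers straddle the blue loop and the orange wedge is clear of them. Closing now.

Request:
carry_out(series=[[0, 0, 0, 0], [0, 0, 0, 0], [0, 0, 0, 0], [0, 0, 0, 0], [0, 0, 0, 0], [0, 0, 0, 0], [0, 0, 0, 0], [0, 0, 0, 0]], grip=3, newtons=40)

```text
clock: 3.5
tool_pos: [591.6, 258.0, 68.5]
orientation: [3.141, 0.0, -3.112]
force: [-0.4, 0.7, 3.7]
gripper_width: 0.422
finger_force: 40.0
```

Request:
carry_out(series=[[0, 0, -0.5, 0], [0, 0, -1, 0], [0, 0, -1.55, 0], [0, 0, -1.55, 0], [0, 0, -1.55, 0]])

```text
clock: 4.0
tool_pos: [591.5, 257.8, 84.0]
orientation: [3.142, 0.0, -3.112]
force: [0.4, 0.0, -2.8]
gripper_width: 0.421
finger_force: 40.0
```

Request:
carry_out(series=[[1, 0, 0, 0], [2.5, 0, 0, 0], [4, 0, 0, 0], [6, 0, 0, 0], [8.5, 0, 0, 0], [11, 0, 0, 0], [13.5, 0, 0, 0], [15, 0, 0, 0]])

```text
clock: 4.8
tool_pos: [439.1, 253.1, 83.6]
orientation: [-3.141, -0.001, -3.112]
force: [-0.1, 0.0, -2.0]
gripper_width: 0.424
finger_force: 40.0
```

Request:
carry_out(series=[[0, 0, -4, 0], [0, 0, -8.5, 0], [-0.5, -3, -12, 0], [-1, -8, -12, 3], [-1.5, -13, -12, 6], [-2, -18, -12, 9], [-2.4, -23.4, -12, 11.3], [-2.4, -23.4, -12, 11.3]])

```text
clock: 5.6
tool_pos: [472.2, 14.5, 204.1]
orientation: [-3.141, 0.001, 2.965]
force: [-0.2, 1.3, -2.6]
gripper_width: 0.42
finger_force: 40.0
```

Request:
carry_out(series=[[-0.4, -5, 0, 0], [-0.4, -10, 0, 0], [-0.4, -15, 0, 0], [-0.4, -20, 0, 0], [-0.4, -22.1, 0, 0], [-0.4, -22.1, 0, 0], [-0.4, -22.1, 0, 0]])

```text
clock: 6.3
tool_pos: [439.3, -198.1, 203.7]
orientation: [3.141, -0.0, 2.973]
force: [0.9, -0.7, -2.1]
gripper_width: 0.423
finger_force: 40.0
```

```bash
python3 - <<'E'
from h import *
t=capture("top");s=capture("side");st=arm.state()
print(st["tool_pos"],st["orientation"])
a=cv2.resize(t[120:320,270:470],None,fx=2,fy=2,interpolation=cv2.INTER_CUBIC)
b=cv2.resize(s[150:400,180:430],None,fx=1.6,fy=1.6,interpolation=cv2.INTER_CUBIC)
cv2.imwrite("pics/z3.png",np.hstack([a,b])[:,:,::-1])
E
```

```text
[ 439.62704549 -197.17190947  203.72044913] [ 3.14132662e+00 -2.28405414e-04  2.97517632e+00]
```

View pics/z3.png

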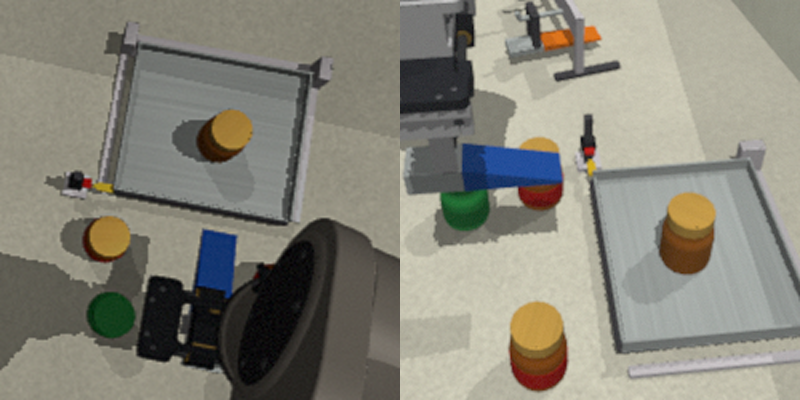

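The wedge is held level, square to the tray and clear of the jars. I'll lower it.

Request:
carry_out(series=[[0, 0, 4, 0], [0, 0, 8, 0], [0, 0, 11.5, 0], [0, 0, 14, 0], [0, 0, 15, 0], [0, 0, 15.3, 0], [0, 0, 15.3, 0], [0, 0, 15.3, 0]])

```text
clock: 7.2
tool_pos: [440.2, -198.4, 52.0]
orientation: [3.141, 0.002, 2.974]
force: [0.3, 1.0, -3.0]
gripper_width: 0.42
finger_force: 40.0
```

Request:
carry_out(series=[[0, 0, 0.1, 0], [0, 0, 0.2, 0], [0, 0, 0.3, 0], [0, 0, 0.3, 0], [0, 0, 0.3, 0]])

```text
clock: 7.7
tool_pos: [439.8, -198.4, 48.6]
orientation: [3.141, 0.001, 2.973]
force: [-3.3, 2.1, 14.9]
gripper_width: 0.423
finger_force: 40.0
```

Request:
carry_out(series=[[0, 0, -0.07, 0], [-1, 0, -0.07, 0], [-2.5, 0, -0.07, 0], [-4, 0, -0.07, 0], [-5.5, 0, -0.07, 0], [-6.8, 0, -0.07, 0], [-7.2, 0, -0.07, 0], [-7.2, 0, -0.07, 0]])

```text
clock: 8.5
tool_pos: [511.6, -210.6, 48.6]
orientation: [-3.141, 0.001, 2.974]
force: [1.9, -0.3, 2.7]
gripper_width: 0.423
finger_force: 40.0
```

```bash
cat > m.py <<'E'
from h import *
import sys
s=capture("side");t=capture("top");st=arm.state()
print(st["tool_pos"],st["force"],st["clock"])
for n,lo,hi in(("Y",(20,120,80),(33,255,255)),("R",(0,160,60),(6,255,255))):
    for c,im,(x,y,w,g) in(("s",s,(285,225,25,40)),("t",t,(300,200,30,25))):
        m=cv2.inRange(cv2.cvtColor(im,cv2.COLOR_RGB2HSV),lo,hi)[y:y+g,x:x+w]
        v,u=np.nonzero(m);print(n,c,(u.mean()+x).round(2),(v.mean()+y).round(2),len(u),u.min()+x,u.max()+x,v.min()+y,v.max()+y)
b=cv2.resize(s[230:270,280:320],None,fx=10,fy=10,interpolation=cv2.INTER_CUBIC)
a=cv2.resize(t[195:235,300:340],None,fx=10,fy=10,interpolation=cv2.INTER_CUBIC)
cv2.imwrite(sys.argv[1],np.hstack([a,b])[:,:,::-1])
E
python3 m.py pics/m0.png
```

```text
[ 511.10879148 -210.55540543   48.64899782] [1.35686969 0.25736102 1.49670763] 8.6
Y s 298.63 253.66 41 297 301 249 259
Y t 321.57 213.21 42 316 326 211 216
R s 297.79 243.83 29 295 301 242 246
R t 313.12 211.29 17 311 315 209 213
```

View pics/m0.png

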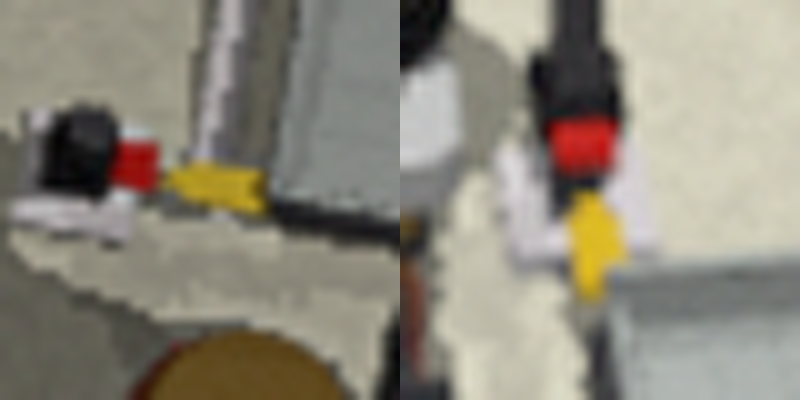

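Pointer and mark are clearly visible: in the side view the pointer tip is near (298,249) and the lower edge of the red mark near row 247. I'll slide the wedge in and measure from the colour masks.

Request:
carry_out(series=[[-0.4, 0, 0, 0], [-0.8, 0, 0, 0], [-1.2, 0, 0, 0], [-1.6, 0, 0, 0], [-2, 0, 0, 0], [-2.4, 0, 0, 0], [-2.4, 0, 0, 0], [-2.4, 0, 0, 0]])

```text
clock: 9.4
tool_pos: [532.2, -214.4, 48.6]
orientation: [3.141, -0.003, 2.973]
force: [-11.9, 1.1, 14.8]
gripper_width: 0.423
finger_force: 40.0
```

```bash
python3 m.py pics/m1.png; python3 - <<'E'
from h import *
tip=np.array([604.2,-95.6]);e=np.array([.167,.986])
for l in (0,2,4,6,8,10): print(l,"apex top edge",np.round(proj("side",[*tip,27.5+l]),2),"mark bottom edge if level",np.round(proj("side",[*(tip+4*e),24.5+l]),2),"top edge",np.round(proj("side",[*(tip+4*e),27.5+l]),2),"topcam",np.round(proj("top",[*(tip+4*e),27.5+l]),2))
E
```

```text
[ 532.15789428 -214.42661444   48.55138702] [-12.37919152   1.52604901  14.99029222] 9.5
Y s 298.94 253.0 33 294 301 250 257
Y t 321.66 212.88 41 317 326 211 215
0 apex top edge [298.16 249.93] mark bottom edge if level [297.9  249.51] top edge [297.91 248.44] topcam [315.94 212.82]
2 apex top edge [298.17 249.21] mark bottom edge if level [297.91 248.8 ] top edge [297.92 247.73] topcam [316.01 212.7 ]
4 apex top edge [298.18 248.49] mark bottom edge if level [297.92 248.09] top edge [297.94 247.01] topcam [316.07 212.58]
6 apex top edge [298.19 247.77] mark bottom edge if level [297.93 247.37] top edge [297.95 246.29] topcam [316.14 212.46]
8 apex top edge [298.2  247.05] mark bottom edge if level [297.94 246.65] top edge [297.96 245.57] topcam [316.2  212.34]
10 apex top edge [298.22 246.33] mark bottom edge if level [297.95 245.93] top edge [297.97 244.85] topcam [316.27 212.21]m.py:8: RuntimeWarning: Mean of empty slice.
  v,u=np.nonzero(m);print(n,c,(u.mean()+x).round(2),(v.mean()+y).round(2),len(u),u.min()+x,u.max()+x,v.min()+y,v.max()+y)
  ret = ret.dtype.type(ret / rcount)
Traceback (most recent call last):
  File "m.py", line 8, in <module>
    v,u=np.nonzero(m);print(n,c,(u.mean()+x).round(2),(v.mean()+y).round(2),len(u),u.min()+x,u.max()+x,v.min()+y,v.max()+y)
                                                                                   ~~~~~^^
ValueError: zero-size array to reduction operation minimum which has no identity
```

Request:
carry_out(series=[[-0.3, 0, -0.05, 0], [-0.6, 0, -0.05, 0], [-0.7, 0, -0.05, 0], [-0.7, 0, -0.05, 0], [-0.7, 0, -0.05, 0]])

```text
clock: 10.0
tool_pos: [539.1, -215.4, 48.6]
orientation: [3.141, -0.003, 2.973]
force: [-7.6, 0.9, 4.8]
gripper_width: 0.421
finger_force: 40.0
```

Request:
carry_out(series=[[0, 0, 0, 0], [0, 0, 0, 0], [0, 0, 0, 0], [0, 0, 0, 0], [0, 0, -3, 0], [0, 0, -7, 0], [0, 0, -12, 0], [0, 0, -15, 0]], grip=6)

```text
clock: 10.8
tool_pos: [541.6, -216.1, 202.3]
orientation: [-3.141, 0.003, 2.973]
force: [0.4, -0.3, -0.9]
gripper_width: 0.642
finger_force: 0.0
```

Request:
carry_out(series=[[3, 0, -2, 0], [7, 5, -4, 0], [9, 10, -4, 0], [9, 15, -4, 0], [9, 20, -4, 0], [9, 25, -4, 0], [9, 25, -4, 0], [9, 25, -4, 0]])

```text
clock: 11.6
tool_pos: [494.2, 49.0, 239.0]
orientation: [3.141, 0.0, 2.978]
force: [0.2, -0.8, 0.5]
gripper_width: 0.638
finger_force: 0.0
```

```bash
python3 m.py pics/m1.png; python3 - <<'E'
from h import *
s=capture("side");t=capture("top");cv2.imwrite("pics/s2.png",s[:,:,::-1]);cv2.imwrite("pics/t2.png",t[:,:,::-1])
m=cv2.imread("pics/m1.png") if __import__("os").path.exists("pics/m1.png") else np.zeros((400,800,3),np.uint8)
a=cv2.resize(s[220:320,240:340],None,fx=2,fy=2)[:,:,::-1];b=cv2.resize(t[180:280,320:420],None,fx=2,fy=2)[:,:,::-1]
r=np.hstack([a,b,np.zeros((200,400,3),np.uint8)]);cv2.imwrite("pics/v2.png",np.vstack([m,r]))
E
```

```text
[493.89329282  45.57617751 238.95642508] [ 0.41056719 -0.13863769  0.59782479] 11.7
Y s 298.95 251.71 42 296 301 247 257
Y t 321.71 212.83 42 317 326 211 215
R s 297.89 243.89 28 295 301 242 246
R t 313.12 211.18 17 311 315 209 213
```

View pics/v2.png

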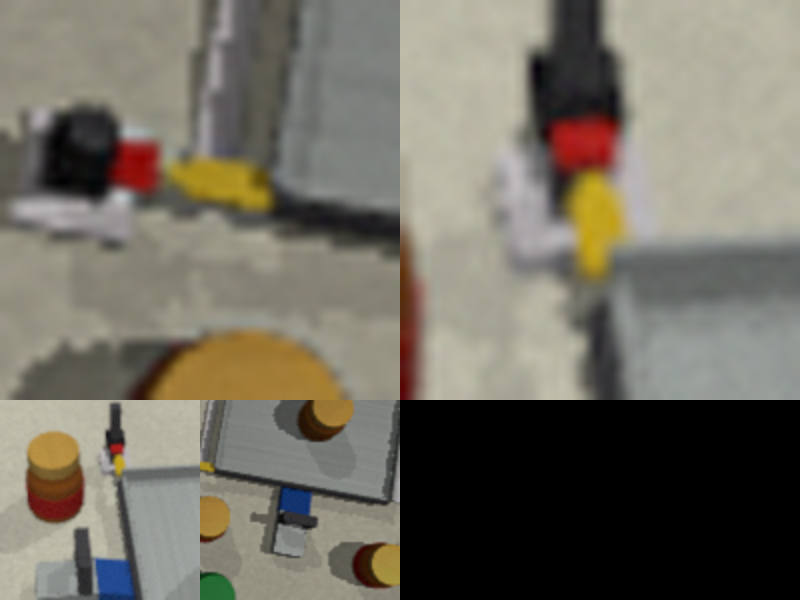

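Pointer tip and mark now touch in the side view at row 247. I'll do one sub-pixel check of the lift.

```bash
python3 - <<'E'
from h import *
np.set_printoptions(precision=0,suppress=True,linewidth=160)
for f in("side0","s2"):
    im=cv2.imread(f"pics/{f}.png").astype(float)
    print(f,"R-G, then G-B, rows 240..260, cols 295-302")
    print(np.hstack([np.arange(240,260)[:,None],(im[240:260,295:303,2]-im[240:260,295:303,1]),(im[240:260,295:303,1]-im[240:260,295:303,0])]))
# tray edge shift by phase correlation, tray near corner and jar in tray
a,b=[cv2.cvtColor(cv2.imread(f"pics/{f}.png"),cv2.COLOR_BGR2GRAY).astype(np.float32) for f in("side0","s2")]
for x,y,w,h in((302,245,60,24),(290,246,14,16)):
    print(cv2.phaseCorrelate(a[y:y+h,x:x+w],b[y:y+h,x:x+w],cv2.createHanningWindow((w,h),cv2.CV_32F)))
E
```

```text
side0 R-G, then G-B, rows 240..260, cols 295-302
[[240.   4.  -1.   2.   3.   3.   5.  -9.   0.  -4.   0.   2.  -3.   0.  -3.   1.  10.]
 [241.  -4.   9.  16.  20.  34.  28.  10.   2.   1.   0.   3.   1.   0.   0.  -1.   8.]
 [242.  68.  94.  97. 100. 102. 101.  72.   0.  -1.   4.  -1.   2.   8.   1.   1.  11.]
 [243.  98. 135. 132. 138. 143. 128.  78.   5.   1.   3.   9.  -4.   6.   7.   1.   6.]
 [244.  85. 131. 135. 132. 136. 136.  68.  13.   3.   5.   2.   1.   5.   0.  -1.  -2.]
 [245.  71. 124. 123. 120. 124. 123.  59.  19.   4.   0.   5.  11.  11.   4.   1.  -3.]
 [246.  39.  85.  92.  85.  76.  75.  39.  13.   2.   6.   4.   3.   5.   1.   1.   1.]
 [247.   6.  28.  41.  29.  25.  20.  15.  10.   0.   3.   0.   0.  -1.   1.   0.  -4.]
 [248.  -1.   0.   3.   0.   0.   3.   2.   5.  -2.  -3.  -3.  -5.  -1.  -3.  -1.  -2.]
 [249.   0.   2.  13.  20.  19.   9.   3.   5.  -2.  -1.  33.  66.  67.  15.   0.  -3.]
 [250.  -1.   0.  14.  26.  30.  18.   6.   4.   0.   1.  44. 100. 110.  45.   2.  -2.]
 [251.   5.  11.  24.  30.  31.  28.  17.   7.  -3.  24.  74. 112. 131.  95.  40.  
[... 1948 characters left out ...]
-3.  -1.  39. 131. 131. 117. 101.  56.]
 [254.   4.   3.  15.  29.  33.  23.  11.   4.  -3.  -3.  31. 126. 129.  95.  49.  27.]
 [255.   1.   2.  15.  27.  32.  21.   1.  -3.   0.   0.  35. 115. 132.  79.  14.   2.]
 [256.   2.   1.  10.  24.  28.  21.   0.  -3.  -3.   0.  27.  86. 121.  72.  12.   3.]
 [257.   1.   3.   5.  14.  20.  11.  -2.  -1.   9.   4.  19.  55.  77.  50.  11.   1.]
 [258.   3.   3.   3.   5.   7.   3.  -2.  -3.  14.  11.  13.  17.  23.  19.   4.   2.]
 [259.   4.   1.   2.   1.   4.  -1.  -2.  -5.  16.  15.  11.   7.   8.   5.   0.   3.]]
((-0.026823391954994946, -0.16750349334092718), 0.8936352448330985)
((0.6840918652239525, -0.5313445962010075), 0.9486810406049092)
```

Two independent estimates agree that the lift is about 5.8 mm. The mark reads about 0.3 mm above the pointer, well inside the 2.5 mm tolerance. Handing in.

```bash
python3 -c "
from bench import arm
print(arm.job_done())"
```

```text
the job is handed in; nothing more can be done
None
```

I handed the job in: the blue wedge sits flat under the tray's free edge and holds the pointer within about 0.3 mm of the mark by camera. The orange wedge and jars looked undisturbed, the gripper is clear, and no verdict came back.

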